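Clamp a coal sample under the specimen gauge

ROBOT

A 6-joint arm with a two-finger parallel gripper is mounted at the origin on the work surface. World frame = base frame: x ahead of the robot, y to its left, z up, the work surface at z = 0. Lengths are in m, angles in rad, forces in N, time in s.
With the tool pointing down it reaches from about 0.25 to 0.725 m from the base axis. Payload 4 kg.
Tool frame: the origin (TCP) lies between the finger pads; the fingertips stand 8 mm ahead of it and the grasp point (between the pads) lies 11 mm behind it; z points along the fingers, y is the line along which they close (so a half turn about z gives the same grasp; the last joint's range is limited). The gripper opens to 85 mm and grips with 20 to 120 N. Pads are 22 mm wide; open, the fingers measure 114 mm over their backs; the gripper's body (76 mm by 85 mm) begins 54 mm behind the grasp point. The pads swing forward as they close: fully open they stand 13 mm farther back than shut.
Start: joints at [1.334, 0.241, 0.005, 1.335, 0, 1.571], TCP at [0.117, 0.486, 0.239] pointing down, gripper open.
Joint ranges: [-2.72, 2.72], [-1.05, 1.87], [-1.09, 1.28], [-1.99, 2.15], [-1.42, 1.44], [-3.14, 3.14]. Speed limits (rad/s): [2.79, 2.79, 3.14, 3.14, 3.14, 3.14].

INTERFACE

Orientations are given as a unit quaternion [x, y, z, w].
In Python, from workcell import status, viewer, bot gives the robot as it stands.
- The arm moves only by the tool servo_tool, never from a script. Its argument "commands" is a list of rows, each a list of 5 numbers: the finger opening in mm, from 0 to 85.4, then the shift along the tool's x, y, z in mm, then the turn about the tool's z in rad. A call has 1 to 20 rows; each row shifts and turns the commanded pose from where the row before left it, along the tool's axes as they then stand; what a row does not reach is not made up. A row lasts 1/8 s, in which the tool goes at most 62.5 mm and 10.7 degrees, less where a joint would pass 70% of its speed; a pose out of reach is approached as far as the arm can. A call is refused whole if a number of a shift passes 62.5 or a number of a turn 0.188, either way. A call with a gripper value outside its range is refused whole. The fingers move at their own pace and stop on an object; the grip force is fixed at half the most. Time passes only in rows, so rows that do not move let the fingers close. It gives the time, the measured TCP pose, the force, the opening and the grip force at its end, in the units of the state.
- status.get_obs(): the state, without advancing time (a new reading comes with each control period).
- viewer.camera(name): name is "side" or "top"; returns (picture, depth): 400x640x3 uint8, red, green, blue; 400x640 float32, m along the optical axis (not along the pixel's ray), 0 where there is no reading.
- viewer.get_calibration(name): a dict with "camera_matrix" (3x3 intrinsics, pixels), "distortion" ([k1, k2, p1, p2, k3] as OpenCV has them; the pictures are not rectified), "R" (3x3) and "t" (3): a world point X has camera coordinates R X + t. Camera axes: x right, y down, z forward; pixel columns grow to the right and rows downward; lengths in m; the calibration is good to about 2 mm. A picture is of the moment at which its call begins. get_calibration takes no time and is no camera call.
- bot.job_done(): hands the job in; it is judged then, once.
Trained networks look in the newest picture that a camera, given by its name, has taken for a name from the list of things; names that differ only in an ending like _2 or _b are one class to them, and where a whole thing is asked for, a point or a joint stands for the part that bears it (a point fixed in the world has none). Each returns a list of dicts, best first, with "p" (0 to 1); they miss things now and then, are a little off and sometimes report something else, mostly with a low value. They report only what shows in the picture. A call takes as long as a camera call. They do not tell look-alikes from the thing itself.
- viewer.masks_of(camera, label): "mask" (400x640 bool, what is visible of it) and "pixel" ([row, column] in pixels, amid what is visible of it).
- viewer.spot_point(camera, label): "pixel" ([row, column] in pixels: a listed point, or the origin of a listed thing).
The state is a dict: "clock": time; "joint_pos": joint angles; "joint_vel": joint speeds; "tau": joint torques, N m; "eef_pos": TCP position; "tool_rot": TCP orientation; "ft_force": force on the tool from outside, world axes, zero at the start; "ft_torque": the same for the moment, N m; "grip_width": finger opening in m; "grasp_force": force on a finger pad.
Only numpy, scipy, OpenCV 4.12 (cv2) and the standard library are available. Lean on these libraries where they do the work, as an engineer would, in place of code of your own. Each camera call takes 0.05 s, during which the arm holds its last target. There are 200 camera calls.

TASK

Slide the green tray with the lump of coal all the way in under the specimen gauge, against its back stop. Then turn the inner knob clockwise until the rubber foot presses on the coal with about 12 newtons, and leave it clamped like that; the coal crumbles above 20 newtons. The wide outer ring under the knob holds the zero setting, so do not let it turn, and leave everything else on the bench alone.

Things in the scene. Friction and masses are not known exactly. Their poses are not given: they have to be found in the camera images.
- gauge: Grey C-frame specimen gauge fixed to the bench. Origin on the bench, on the vertical axis shared by foot, ring and knob; x axis level, the way the tray slides in; z up. Base plate 10 mm thick, 130 mm wide (y), x -200 to 100 mm; two rails 84 mm apart inside, tops at z 22 mm, x -120 to 50; stop face at x 50; column x 62 to 98; head x -37 to 98, y -35 to 35, z 98 to 130 mm.
- home (a point): Point fixed on the gauge on the common axis, 18 mm above the bench: the tray origin lies straight below it (within 5 mm) when the tray is fully home against the back stop.
- tray: Loose green plastic tray, about 250 g, on the gauge's base plate between the rails (2 mm play each side), drawn out 45 to 70 mm at the start. Origin at its underside below the middle of the rock place; x axis as the gauge's. Plate 80 mm wide, 8 mm thick, x -125 to 50 mm; rim round the rock place 10 mm high above the plate, x -50 to 50 mm; upright grip tab at x = -105 mm.
- tray_tab (a point): Centre of the top edge of the tray's grip tab: tab 14 mm thick along the tray's x, 34 mm wide along y, standing 45 mm above the tray plate (this point is 53 mm above the tray's underside). Can be pinched from above or pushed.
- coal: Loose lump of black coal, about 50 x 45 x 40 mm, about 0.15 kg, lying in the tray turned any way; origin in its flat base. Its top is broken in uneven steps 31 to 40 mm above the base, so the height under the foot must be felt.
- spindle: Vertical steel spindle under the head, carrying a rubber foot (disc, 18 mm diameter, 8 mm thick) on a stem that is screwed out by an unknown 0 to 7 mm. Origin 77.5 mm above the bench at knob value 0, the foot's underside then 62.5 to 69.5 mm. It goes down 10 mm per rad of the inner knob. The rubber yields springily, 4 N per mm, at most 6 mm: once it touches, 0.1 rad of knob adds about 4 N.
- knob (a joint): Angle of the inner knob, rad, growing clockwise seen from above (foot goes down); starts at 0 to 0.2, ends at 3.0. At 0 its bar lies along the gauge's x axis. Friction up to 0.20 Nm either way (it stays where left). The foot adds 0.010 Nm per newton: 0.12 Nm at 12 N, felt as a rise over the torque in equal steps before contact. Start to 12 N takes 0.5 to 2.3 rad, mostly about 1.2.
- knob_grip (a point): Inner knob, on the axis at the height to grip, 169 mm above the bench. Knob: metal bar 36 mm long, 14 mm thick, its top 180 mm above the bench; its sides are free down to 151 mm, below that a collar of 26 mm diameter.
- ring_mark (a point): Black line on the rim of the outer ring, at radius 34 mm, on its top face 144 mm above the bench. Ring: knurled metal disc, 68 mm diameter, 14 mm high, directly below the inner knob, turns very easily (0.02 Nm). It may not turn more than about 6 degrees (this point not more than 3.5 mm).
- geode: Milky quartz geode half, 80 mm wide, 30 mm high; bystander, leave where it is (within 15 mm). Origin at its underside.
- funnel: Tin funnel standing on its mouth, 96 mm wide, 95 mm high; bystander, leave where it is (within 15 mm). Origin at its underside.
- boxes: Stack of three green specimen boxes, 114 x 84 mm, 90 mm high; bystander, leave where it is (within 15 mm). Origin at its underside.
- brush: Brush lying on the bench; bystander, leave where it is (within 15 mm). Origin at its underside.
- lens: Hand lens, 110 mm long, 13 mm high, beside the gauge; bystander, leave where it is (within 15 mm). Origin at its underside.
- sandstone: Piece of brown sandstone, 45 mm, beside the gauge; bystander, leave where it is (within 15 mm). Origin at its underside.
- jar: Closed jar, 56 mm wide, 90 mm high; bystander, leave where it is (within 15 mm). Origin at its underside.
Mind the look-alikes: they are no part of the job. Leave any brown or pink look-alike of the tray alone.

How it is judged:
On the way, in this order (a step that is already met when the one before it is completed fails the run):
1. the tray is fully home against the back stop (horizontal distance between tray and home below 0.005 m), for 0.2 s.
2. the foot presses on the coal with 7 to 17.5 N, the tray home (horizontal distance between tray and home below 0.005 m and contact force between spindle and coal between 7 and 17.5 N), for 0.3 s.
At the end, for the whole second after the job is handed in: The tray is home (its origin within 5 mm of the gauge axis), the foot stays pressed on the resting coal with 7 to 17.5 N, and the ring's mark is within 3.5 mm of where it was (all of step 2 and distance of ring_mark from where it was at the start of the episode below 0.0035 m and linear speed of coal below 0.02 m/s); the robot touches nothing.
It fails at once if the foot presses on the coal with more than 20 N (it crumbles) (contact force between spindle and coal above 20 N).
It fails at once if the outer ring is turned (mark moved more than 3.5 mm) (distance of ring_mark from where it was at the start of the episode above 0.0035 m).
It fails at once if a bystander is moved more than 15 mm (distance of any of geode, funnel, boxes, brush, lens, sandstone, jar from where it was at the start of the episode above 0.015 m).
It also fails if it takes over 72 s, if anything falls off the work surface, if the arm or the gripper's body presses on something with over 40 N, if the wrist force passes 120 N, or if a joint passes its speed limit or range.

## Working session

There is one attempt and no reset: what is moved stays moved. The work goes in short steps, Python scripts to look and compute and a tool call to move; the robot and the scene stay as the last step left them, time stands still between calls to the robot, and variables do not carry over. Pictures are saved under pics/ and viewed, at most 10 in all, crops included, and the job is handed in when it is done.

Besides the shell and the picture viewer there is one more tool, called as a command line: name --pt "numbers of a row" for each row, then --argument value for the rest. servo_tool: Moves the arm, as the interface text tells. Its arguments: {"type":"object","properties":{"commands":{"type":"array"}},"required":["commands"]}

```bash
mkdir -p pics; cat > h.py <<'E'
import numpy as np, cv2
from workcell import status, viewer, bot
def ray(c,px):
    k=viewer.get_calibration(c);K=np.array(k["camera_matrix"]);R=np.array(k["R"]);t=np.array(k["t"])
    u=cv2.undistortPoints(np.array([[[px[1],px[0]]]],float),K,np.array(k["distortion"]))[0,0]
    return -R.T@t, R.T@np.array([u[0],u[1],1.])
def atz(c,px,z):
    o,d=ray(c,px); return o+d*(z-o[2])/d[2]
def proj(c,X):
    k=viewer.get_calibration(c);R=np.array(k["R"])
    p=cv2.projectPoints(np.atleast_2d(X).astype(float),cv2.Rodrigues(R)[0],np.array(k["t"]),np.array(k["camera_matrix"]),np.array(k["distortion"]))[0][:,0]
    return p[:,::-1]
def atd(c,px,dep):
    o,d=ray(c,px); r,q=int(round(px[0])),int(round(px[1])); return o+d*dep[r,q]
def save(n,im,s=1): cv2.imwrite("pics/"+n,cv2.resize(im[:,:,::-1],None,fx=s,fy=s))
np.set_printoptions(precision=4,suppress=True)
E
python3 - <<'E'
from h import *
for c in("top","side"):
    im,d=viewer.camera(c); save(c+"0.png",im,1.25); np.save(c+"d.npy",d)
    for l,z in [("gauge",0),("tray",.01),("tray_tab",.063),("knob_grip",.18),("ring_mark",.144),("coal",.018),("home",.018)]:
        for r in viewer.spot_point(c,l)[:3]: print(c,l,round(r["p"],2),np.array(r["pixel"]),atz(c,r["pixel"],z))
print(status.get_obs())
E
```

```text
top gauge 0.68 [190.6 307.8] [0.591  0.0278 0.    ]
top tray 0.86 [264.2 377.2] [ 0.3636 -0.1875  0.01  ]
top tray 0.73 [268.6 243.5] [0.3482 0.2237 0.01  ]
top tray 0.72 [192.7 327.8] [ 0.5838 -0.0346  0.01  ]
top tray_tab 0.75 [189.9 364.7] [ 0.588  -0.1438  0.063 ]
top tray_tab 0.58 [288.3 267.3] [0.2946 0.1444 0.063 ]
top knob_grip 0.56 [190.7 306.9] [0.5734 0.0271 0.18  ]
top knob_grip 0.47 [238.7 170.8] [0.4397 0.3982 0.18  ]
top knob_grip 0.33 [237.5 466.8] [ 0.447  -0.4123  0.18  ]
top ring_mark 0.73 [195.8 294.2] [0.5622 0.0635 0.144 ]
top coal 0.52 [192.2 329.9] [ 0.5846 -0.0408  0.018 ]
top home 0.95 [196.  310.9] [0.5725 0.0178 0.018 ]
side gauge 0.82 [223.1 307.2] [0.5785 0.0173 0.    ]
side gauge 0.41 [206.7 273.3] [ 0.6983 -0.0388  0.    ]
side gauge 0.28 [196.6 306. ] [ 0.6031 -0.0986  0.    ]
side tray 0.96 [288.1 380.9] [0.3436 0.2306 0.01  ]
side tray 0.92 [186.9 379.1] [ 0.3704 -0.165   0.01  ]
side tray 0.66 [208.9 306.6] [ 0.5889 -0.0332  0.01  ]
side tray_tab 0.71 [170.1 310.6] [ 0.5958 -0.159   0.063 ]
side tray_tab 0.67 [190.8 402.8] [ 0.298  -0.0973  0.063 ]
side tray_tab 0.64 [252.1 403.8] [0.2912 0.1451 0.063 ]
side knob_grip 0.44 [182.7 303.8] [0.577 0.034 0.18 ]
side ring_mark 0.89 [199.2 305.8] [0.5682 0.061  0.144 ]
side home 0.81 [218.6 306.7] [0.5795 0.0156 0.018 ]
side home 0.68 [168.9 279.7] [ 0.7133 -0.2048  0.018 ]
{'clock': 0.8, 'joint_pos': array([1.334 , 0.2405, 0.005 , 1.3352, 0.    , 1.5708]), 'joint_vel': array([ 0.0001,  0.0006, -0.0003,  0.0006,  0.0006, -0.0005]), 'tau': array([ -0.0002, -37.2152,  25.2678,   0.0008,   0.    ,   0.    ]), 'eef_pos': array([0.1173, 0.486 , 0.2393]), 'tool_rot': array([ 0.1181,  0.993 ,  0.    , -0.    ]), 'ft_force': array([-0.6132, -0.8542,  0.6856]), 'ft_torque': array([ 0.0135, -0.0194,  0.0095]), 'grasp_force': 0.0, 'grip_width': 0.08507338950525423}
```

View pics/top0.png

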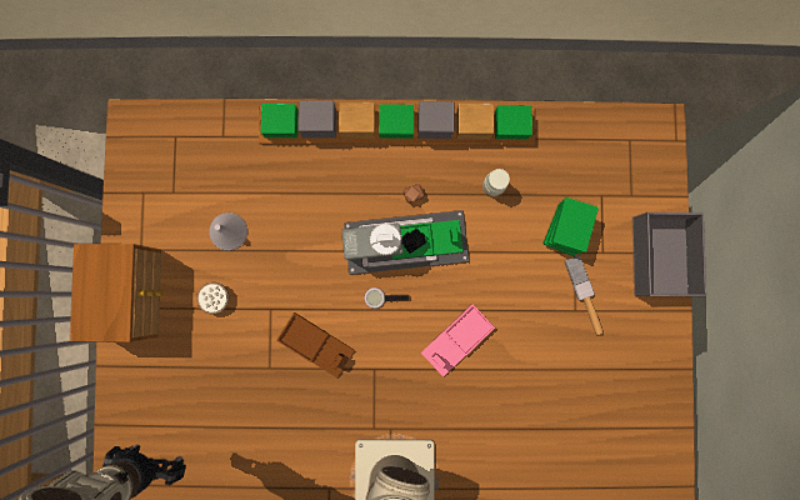

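View pics/side0.png

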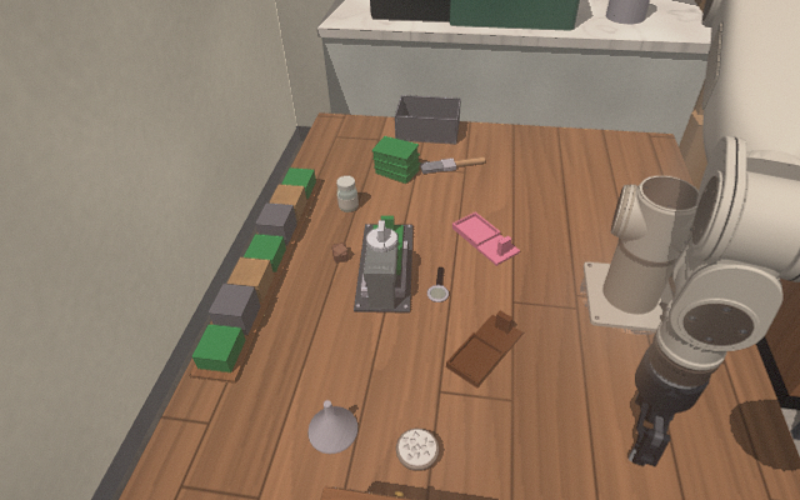

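The tray candidates in the top view are green at (425,240), brown at (317,345) and pink at (458,340), all in 1.25x picture pixels. The green one sits between the gauge's rails, so it fits the description. I'll confirm that in an enlarged crop.

```bash
python3 - <<'E'
from h import *
im,d=viewer.camera("top"); a=im[155:230,260:390]; 
im2,d2=viewer.camera("side"); b=im2[165:255,270:345]
A=cv2.resize(a,(780,450),interpolation=cv2.INTER_CUBIC); save("crop1.png",A)
B=cv2.resize(b,(500,600),interpolation=cv2.INTER_CUBIC); save("crop2.png",B)
# gauge: mask + min area rect of low-level footprint pts
m=viewer.masks_of("top","gauge")
viewer.masks_of
for r in m[:2]: print(r["p"],r["mask"].sum(),r["pixel"])
M=m[0]["mask"]|0
for l in("tray","knob","coal"):
    for r in viewer.masks_of("top",l)[:4]:
        print(l,r["p"],r["mask"].sum(),r["pixel"])
# depth point cloud in roi
P=np.array([[*atd("top",(r,c),d)] for r in range(155,230) for c in range(260,390) if d[r,c]>0])
np.save("P.npy",P)
for lo,hi in((.163,.19),(.135,.15),(.12,.134),(.05,.07),(.006,.03)):
    q=P[(P[:,2]>lo)&(P[:,2]<hi)]
    if len(q)>5:
        rc=cv2.minAreaRect(q[:,:2].astype(np.float32)); print(lo,hi,len(q),q.mean(0),rc, cv2.boxPoints(rc).tolist())
E
```

```text
0.65 2599 [194.0, 303.8]
tray 0.92 1000 [187.2, 348.0]
tray 0.67 1513 [271.6, 366.1]
tray 0.61 2818 [195.9, 304.3]
tray 0.58 1551 [278.0, 249.5]
coal 0.53 239 [193.0, 329.6]Traceback (most recent call last):
  File "<stdin>", line 15, in <module>
  File "h.py", line 14, in atd
    o,d=ray(c,px); r,q=int(round(px[0])),int(round(px[1])); return o+d*dep[r,q]
        ~~~^^^^^^
  File "h.py", line 4, in ray
    k=viewer.get_calibration(c);K=np.array(k["camera_matrix"]);R=np.array(k["R"]);t=np.array(k["t"])
ValueError: time passes only in moves, steps and waits
```

View pics/crop1.png

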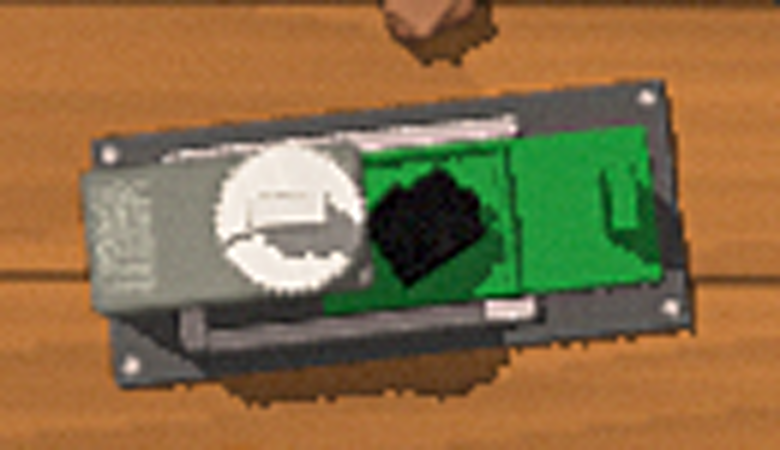

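View pics/crop2.png

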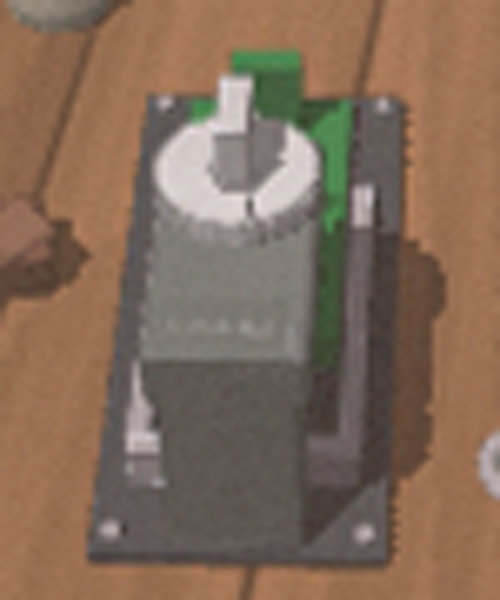

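The crops confirm it: the green tray sits between the gauge's rails, its tab at crop1 (625,200), with the coal at (430,230), drawn out to the right. The knob bar is at (290,208) and the ring mark at (235,238). Next I'll fit the gauge pose from the base corners and the depth.

```bash
python3 - <<'E'
from h import *
from scipy.optimize import least_squares
G=np.array([[-.2,-.065],[-.2,.065],[.1,.065],[.1,-.065]])
T=[(662,80),(692,330),(118,387),(95,142)]; S=[(150,95),(403,98),(388,560),(90,560)]
t=np.array([[155+y/6-.4,260+x/6-.4] for x,y in T]); s=np.array([[165+y/6.667-.4,270+x/6.667-.4] for x,y in S])
# gauge y: x dir is +y world => y dir is -x world ; right rail of top view: upper edge is +x world => y_g=-.065
def pts(v,L,z):
    c,q=np.cos(v[2]),np.sin(v[2]); L=np.asarray(L); return np.c_[v[0]+c*L[:,0]-q*L[:,1],v[1]+q*L[:,0]+c*L[:,1],np.full(len(L),z)]
for nm,use in(("top",(1,0)),("side",(0,1)),("both",(1,1))):
    f=lambda v:np.r_[use[0]*(proj("top",pts(v,G,.01))-t).ravel(),use[1]*(proj("side",pts(v,G,.01))-s).ravel()]
    r=least_squares(f,[.575,.02,1.6]); print(nm,r.x,np.round(r.fun,1))
v=r.x; np.save("g.npy",v)
print("knob top proj",proj("top",pts(v,[[0,0]],.18)),proj("side",pts(v,[[0,0]],.18)))
# knob top from crop pix: 
d=np.load("topd.npy")
k=viewer.get_calibration("top"); print("cam t",-np.array(k["R"]).T@np.array(k["t"]))
c=lambda x,y:(155+y/6-.4,260+x/6-.4); e=lambda x,y:(165+y/6.667-.4,270+x/6.667-.4)
def tog(X): 
    a=v[2]; w=X[:2]-v[:2]; return np.array([np.cos(a)*w[0]+np.sin(a)*w[1],-np.sin(a)*w[0]+np.cos(a)*w[1]])
for n,a in(("bar c",atz("top",c(286,206),.18)),("ring c",atz("top",c(291,219),.144)),("ring c side",atz("side",e(238,170),.144)),("bar top side",atz("side",e(234,104),.18)),
 ("tab top t",atz("top",c(620,196),.063)),("tab side",atz("side",e(268,60),.063)),("tray end",atz("top",c(655,205),.018)),("rim end",atz("top",c(516,217),.028)),("coal",atz("top",c(430,225),.053)),("mark",atz("top",c(232,240),.144))): print(n,a,tog(a)*1000)
for n,(l,z) in {"bar":("knob_grip",.18)}.items(): pass
print([ (p,d[int(p[0]),int(p[1])]) for p in (c(286,206),c(430,225))])
E
```

```text
top [0.5753 0.0239 1.6806] [ 0.1  0.6 -0.2  0.3  0.4 -0.3 -0.3 -0.6  0.   0.   0.   0.  -0.   0.
 -0.  -0. ]
side [0.5757 0.0252 1.6876] [-0.  -0.  -0.  -0.   0.  -0.  -0.  -0.   0.4 -0.3  0.2  0.3  0.1  0.3
 -0.6 -0.3]
both [0.5755 0.0244 1.6838] [-0.1  0.3 -0.5  0.2  0.4 -0.4 -0.3 -0.8  0.2 -0.   0.1  0.6 -0.1  0.3
 -0.8 -0.3]
knob top proj [[189.9271 307.8851]] [[180.4621 304.9406]]
cam t [0.451  0.002  1.4588]
bar c [0.5783 0.0261 0.18  ] [ 1.3963 -2.9054]
ring c [0.5757 0.0244 0.144 ] [-0.019  -0.1872]
ring c side [0.5762 0.0246 0.144 ] [ 0.1691 -0.6846]
bar top side [0.5764 0.0234 0.18  ] [-1.0908 -0.7454]
tab top t [ 0.5959 -0.1386  0.063 ] [-164.1977   -1.8351]
tab side [ 0.5954 -0.1414  0.063 ] [-166.9284   -1.0303]
tray end [ 0.596  -0.1612  0.018 ] [-186.6721    0.6032]
rim end [ 0.5884 -0.0888  0.028 ] [-113.871    -0.0225]
coal [ 0.5817 -0.0439  0.053 ] [-68.5733   1.5619]
mark [0.5657 0.052  0.144 ] [28.5803  6.6879]
[((188.93333333333334, 307.2666666666667), np.float32(1.2848458)), ((192.1, 331.2666666666667), np.float32(1.412865))]
```

servo_tool --pt "0 -39 -33.3 0 0" --pt "0 -39 -33.3 0 0" --pt "0 -39 -33.3 0 0" --pt "0 -39 -33.3 0 0" --pt "0 -39 -33.3 0 0" --pt "0 -39 -33.3 0 0" --pt "0 -39 -33.3 0 0" --pt "0 -39 -33.3 0 0" --pt "0 -39 -33.3 0 0" --pt "0 -39 -33.3 0 0" --pt "0 -39 -33.3 0 0" --pt "0 -39 -33.3 0 0" --pt "0 -39 -33.3 0 0" --pt "0 -39 -33.3 0 0" --pt "0 -39 -33.3 0 0" --pt "0 -39 -33.3 0 0" --pt "0 0 0 0 -0.16" --pt "0 0 0 0 -0.16" --pt "0 0 0 0 -0.16" --pt "0 0 0 0 -0.16"

```text
clock: 3.6
eef_pos: [0.5989, -0.1784, 0.239]
tool_rot: [-0.203, 0.979, 0.0, -0.0]
ft_force: [1.0, 1.1, -0.1]
grip_width: -0.0003
grasp_force: 0.0
```

```bash
cat > s.py <<'E'
from h import *
from scipy.spatial.transform import Rotation as Ro
G=np.array([.5757,.0244]); A=1.684
def st(tx=None,yaw=None):
    o=status.get_obs(); R=Ro.from_quat(o["tool_rot"]).as_matrix(); w=o["eef_pos"][:2]-G
    gx=np.array([np.cos(A),np.sin(A)]); gy=np.array([-np.sin(A),np.cos(A)])
    print("t",round(o["clock"],2),"g xyz mm",np.array([w@gx,w@gy,o["eef_pos"][2]])*1000,"yaw-A",np.arctan2(R[1,0],R[0,0])-A,"tilt",R[:,2],"q",o["joint_pos"],"F",o["ft_force"],"M",o["ft_torque"],"w",o["grip_width"],o["grasp_force"])
    if tx is not None:
        X=np.r_[G+gx*tx[0]/1000+gy*tx[1]/1000,tx[2]/1000]; print("tool shift",R.T@(X-o["eef_pos"])*1000)
if __name__=="__main__":
    import sys; a=list(map(float,sys.argv[1:])); st(a if a else None)
E
python3 s.py -205 0 80
```

```text
t 3.6 g xyz mm [-204.0871   -0.1508  239.0389] yaw-A -4.417249883320957 tilt [-0.0004  0.0001 -1.    ] q [-0.2895  0.4976  0.3793  1.4529  0.     -0.6978] F [ 0.9602  1.0959 -0.1148] M [-0.0305  0.0774  0.0255] w -0.0002860746455852672 0.0
tool shift [  0.362   -0.8716 159.0388]
```

servo_tool --pt "0 0 0 0 -0.16" --pt "0 0 0 0 -0.16" --pt "0 0 0 0 -0.16" --pt "0 0 0 0 -0.16" --pt "0 0 0 0 -0.16" --pt "0 0 0 0 -0.16" --pt "0 0 0 0 -0.16" --pt "0 0 0 0 -0.156" --pt "0 0 0 50 0" --pt "0 0 0 50 0" --pt "0 0 0 50 0" --pt "0 0 0 30 0" --pt "0 0 0 16 0" --pt "0 0 0 0 0"

```text
clock: 5.35
eef_pos: [0.5983, -0.1781, 0.0424]
tool_rot: [0.744, -0.668, -0.001, 0.0]
ft_force: [-0.6, -0.0, -0.3]
grip_width: 0.0001
grasp_force: 0.0
```

```bash
python3 s.py -125 0 42
```

```text
t 5.35 g xyz mm [-203.758     0.4128   42.3985] yaw-A -3.146377397419905 tilt [-0.002   0.0006 -1.    ] q [-0.2893  0.6264  0.0666  1.0131 -0.     -1.9685] F [-0.647  -0.042  -0.3467] M [-0.0007  0.0099  0.0068] w 0.00010313945967650226 0.0
tool shift [-78.7588  -0.0368   0.4588]
```

servo_tool --pt "0 -6 0 0 0" --pt "0 -6 0 0 0" --pt "0 -6 0 0 0" --pt "0 -6 0 0 0" --pt "0 -6 0 0 0" --pt "0 -6 0 0 0" --pt "0 -6 0 0 0" --pt "0 -6 0 0 0" --pt "0 -6 0 0 0" --pt "0 -6 0 0 0" --pt "0 -6 0 0 0" --pt "0 -4 0 0 0" --pt "0 0 0 0 0"

```text
clock: 6.98
eef_pos: [0.591, -0.1077, 0.043]
tool_rot: [0.745, -0.667, -0.001, -0.0]
ft_force: [0.0, 0.1, -0.9]
grip_width: 0.0004
grasp_force: 0.0
```

```bash
python3 s.py -123 0 42
```

```text
t 6.97 g xyz mm [-132.9766   -0.2478   43.0192] yaw-A -3.1455603462957713 tilt [-0.0008  0.0014 -1.    ] q [-0.1809  0.5844 -0.009   0.9784  0.0013 -1.8609] F [ 0.0309  0.052  -0.8688] M [-0.0044 -0.0392 -0.014 ] w 0.00036010413973067574 0.024319186850334518
tool shift [-9.974   0.2868  1.0344]
```

servo_tool --pt "0 -2 0 0 0" --pt "0 -2 0 0 0" --pt "0 -2 0 0 0" --pt "0 -1 0 0 0"

```text
clock: 7.48
eef_pos: [0.5903, -0.1015, 0.043]
tool_rot: [0.744, -0.668, -0.0, 0.0]
ft_force: [0.2, -1.0, -0.3]
grip_width: -0.0
grasp_force: 0.6
```

servo_tool --pt "0 -1 0 0 0" --pt "0 -1 0 0 0"

```text
clock: 7.72
eef_pos: [0.5902, -0.0997, 0.0432]
tool_rot: [0.744, -0.668, -0.0, 0.0]
ft_force: [0.1, -1.8, -0.9]
grip_width: 0.0002
grasp_force: 0.6
```

servo_tool --pt "0 -1 0 0 0"

```text
clock: 7.85
eef_pos: [0.5902, -0.0987, 0.0433]
tool_rot: [0.744, -0.668, -0.0, -0.0]
ft_force: [0.2, -1.6, 0.1]
grip_width: -0.0002
grasp_force: 0.6
```

servo_tool --pt "0 -1 0 0 0" --pt "0 -1 0 0 0"

```text
clock: 8.1
eef_pos: [0.5906, -0.0976, 0.0436]
tool_rot: [0.744, -0.668, 0.001, 0.0]
ft_force: [0.7, -5.8, -0.7]
grip_width: 0.0003
grasp_force: 2.7
```

servo_tool --pt "0 -1 0 0 0" --pt "0 0 0 0 0"

```text
clock: 8.35
eef_pos: [0.5906, -0.0976, 0.0438]
tool_rot: [0.744, -0.668, 0.002, 0.001]
ft_force: [0.6, -6.4, -0.3]
grip_width: -0.0002
grasp_force: 3.3
```

servo_tool --pt "0 -1 0 0 0" --pt "0 0 0 0 0"

```text
clock: 8.6
eef_pos: [0.5906, -0.0976, 0.044]
tool_rot: [0.744, -0.668, 0.002, 0.001]
ft_force: [1.1, -8.8, -0.0]
grip_width: 0.0001
grasp_force: 4.4
```

servo_tool --pt "0 3 0 0 0" --pt "0 8 0 0 0" --pt "0 12 0 0 0" --pt "40 0 0 -50 0" --pt "40 0 0 -55 0" --pt "40 0 0 -55 0" --pt "40 0 0 -50 0" --pt "40 0 0 0 0"

```text
clock: 9.6
eef_pos: [0.5948, -0.1185, 0.2591]
tool_rot: [0.744, -0.668, 0.005, -0.003]
ft_force: [0.2, 0.5, -0.5]
grip_width: 0.0401
grasp_force: 0.0
```

```bash
python3 - <<'E'
from h import *
import s; s.st([0,0,215])
im,d=viewer.camera("side"); save("crop3.png",cv2.resize(im[150:255,260:365],(600,600),interpolation=cv2.INTER_CUBIC))
im,d=viewer.camera("top"); save("crop4.png",cv2.resize(im[155:230,260:390],(780,450),interpolation=cv2.INTER_CUBIC))
E
```

```text
t 9.6 g xyz mm [-144.1384   -2.8789  259.0717] yaw-A -3.1466212562498637 tilt [ 0.0106 -0.0017 -0.9999] q [-0.1968  0.4441  0.3464  1.4624  0.0004 -1.8758] F [ 0.2218  0.4912 -0.4774] M [-0.0254 -0.0101 -0.025 ] w 0.04013555433397188 0.0
tool shift [-144.2469    4.0569   43.6217]
```

View pics/crop4.png

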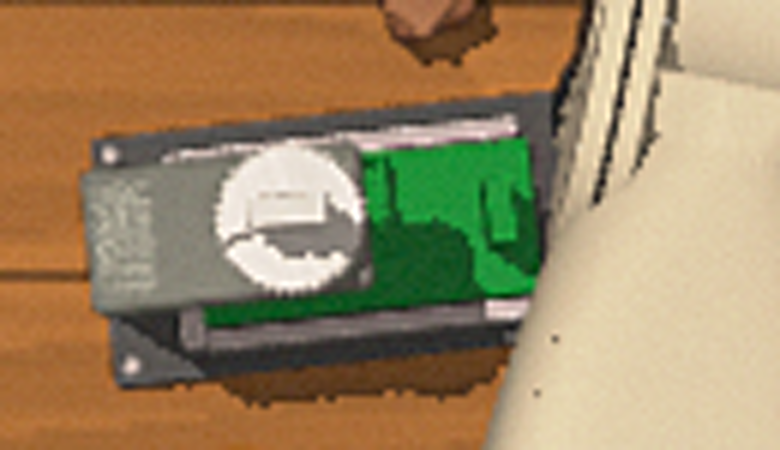

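servo_tool --pt "40 -30 1 0 0" --pt "40 -38 1 0 0" --pt "40 -38 1 0 0" --pt "40 -38 1 0 0" --pt "40 0 0 30 0" --pt "40 0 0 25 0" --pt "40 0 0 0 0" --pt "40 0 0 0 0"

```text
clock: 10.7
eef_pos: [0.5726, 0.0249, 0.198]
tool_rot: [0.744, -0.668, -0.0, 0.0]
ft_force: [0.8, -0.2, 0.8]
grip_width: 0.0404
grasp_force: 0.0
```

```bash
python3 s.py 0 0 161
```

```text
t 10.7 g xyz mm [  0.8622   3.0479 198.0076] yaw-A -3.146618505473322 tilt [-0.0012  0.     -1.    ] q [ 0.0434  0.406   0.1299  1.2959  0.0001 -1.6355] F [ 0.7749 -0.2198  0.8361] M [ 0.0169 -0.0521 -0.0615] w 0.04037605964574694 0.0
tool shift [ 0.8528 -3.0958 37.0038]
```

servo_tool --pt "40 0.9 -3.1 15 0.05" --pt "40 0 0 15 0" --pt "40 0 0 7 0" --pt "40 0 0 0 0"

```text
clock: 11.2
eef_pos: [0.5755, 0.0245, 0.1608]
tool_rot: [0.728, -0.686, -0.0, 0.0]
ft_force: [-0.6, -0.0, 0.6]
grip_width: 0.0402
grasp_force: 0.0
```

servo_tool --pt "20 0 0 0 0" --pt "12 0 0 0 0" --pt "12 0 0 0 0" --pt "8 0 0 0 0" --pt "8 0 0 0 0" --pt "8 0 0 0 0"

```text
clock: 11.95
eef_pos: [0.5754, 0.0245, 0.1622]
tool_rot: [0.727, -0.686, -0.0, 0.0]
ft_force: [-4.7, 0.0, 5.4]
grip_width: 0.0129
grasp_force: 59.4
```

```bash
python3 s.py 0 0 161; python3 -c "
from h import *
im,d=viewer.camera('side'); save('crop5.png',cv2.resize(im[140:245,260:365],(600,600),interpolation=cv2.INTER_CUBIC))"
```

```text
t 11.95 g xyz mm [  0.1408   0.2538 162.1504] yaw-A -3.1964581901704188 tilt [-0.0002  0.     -1.    ] q [ 0.0426  0.4322  0.0744  1.2132  0.     -1.5866] F [-4.6504  0.0027  5.3875] M [-0.0142  0.8628 -0.0622] w 0.01291443431820851 59.41399812698364
tool shift [ 0.1267 -0.2614  1.1503]
```

View pics/crop5.png

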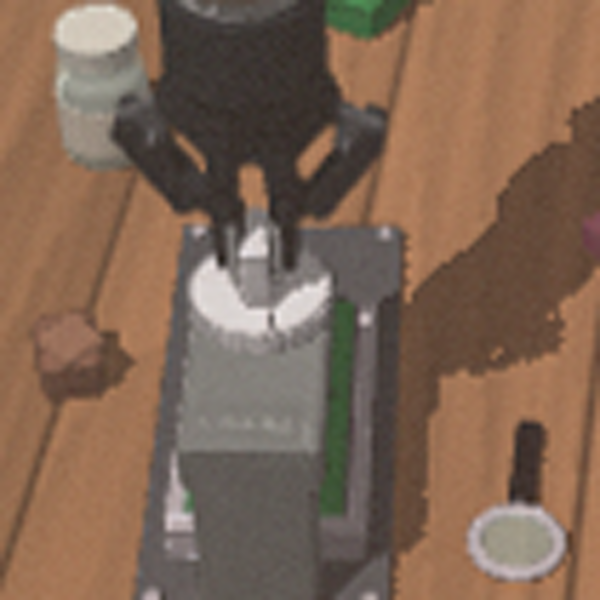

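```bash
cat > m.py <<'E'
from h import *
from scipy.spatial.transform import Rotation as Ro
M=[];T=[];F=[]
for i in range(4):
    o=status.get_obs(); M.append(o["ft_torque"]);T.append(o["tau"][5]);F.append(o["ft_force"]); 
    viewer.camera("top") if i<3 else 0
print("t",round(o["clock"],2),"q6",o["joint_pos"][5],"Mz",np.mean(M,0)[2],np.std(M,0)[2],"tau6",np.mean(T),np.std(T),"F",np.mean(F,0),"p",o["eef_pos"],"w",o["grip_width"])
E
python3 m.py
```

```text
t 12.15 q6 -1.5865318494929832 Mz -0.08304270199114455 0.025219739978728093 tau6 -0.06919064093381166 3.476827449988881e-05 F [-4.6863 -0.2179  5.43  ] p [0.5754 0.0245 0.1621] w 0.01240282036379051
```

servo_tool --pt "8 0 0 -1 0.05" --pt "8 0 0 0 0.05" --pt "8 0 0 0 0"

```text
clock: 12.52
eef_pos: [0.5754, 0.0245, 0.1622]
tool_rot: [-0.692, 0.721, 0.0, -0.0]
ft_force: [-2.7, 0.4, 1.6]
grip_width: 0.0128
grasp_force: 58.8
```

```bash
python3 m.py
```

```text
t 12.68 q6 -1.487099110165434 Mz -0.049042699385064 0.021495220872876336 tau6 -0.05151923545781756 0.028960269040580015 F [-3.3237  0.069   1.8636] p [0.5754 0.0245 0.1622] w 0.012812334721381989
```

servo_tool --pt "8 0 0 0 0.05" --pt "8 0 0 0 0.05" --pt "8 0 0 0 0"

```text
clock: 13.05
eef_pos: [0.5754, 0.0245, 0.1622]
tool_rot: [-0.656, 0.755, 0.0, -0.0]
ft_force: [-5.1, -0.1, 2.4]
grip_width: 0.0131
grasp_force: 58.8
```

```bash
python3 m.py
```

```text
t 13.2 q6 -1.387272914814908 Mz -0.03391587187202897 0.024817057603777923 tau6 -0.04086623477633111 0.02567679105825775 F [-4.7346  0.0142  1.5744] p [0.5755 0.0245 0.1622] w 0.013115130137452745
```

```bash
sed -i 's/"w",o\["grip_width"\])/"w",o["grip_width"],"series",np.array(T),np.array(M)[:,2])/' m.py; python3 m.py
```

```text
t 13.35 q6 -1.3870206851540394 Mz -0.03432927668942293 0.012108623448094779 tau6 -0.024519281432731077 0.006046929486343675 F [-5.2325 -0.3283  1.7003] p [0.5754 0.0245 0.1622] w 0.013131075588669532 series [-0.0347 -0.0236 -0.0204 -0.0195] [-0.0235 -0.0467 -0.021  -0.0462]
```

servo_tool --pt "8 0 0 0 0.05" --pt "8 0 0 0 0.05"

```text
clock: 13.6
eef_pos: [0.5755, 0.0245, 0.1622]
tool_rot: [-0.616, 0.787, 0.0, -0.0]
ft_force: [-5.2, 0.2, 0.8]
grip_width: 0.0129
grasp_force: 59.2
```

```bash
python3 m.py; python3 -c "
from h import *
im,d=viewer.camera('side'); save('crop6.png',cv2.resize(im[165:210,285:330],(600,600),interpolation=cv2.INTER_CUBIC))"
```

```text
t 13.75 q6 -1.2868461126815969 Mz 0.050614273062173094 0.10663463728484564 tau6 0.03293033398222178 0.13684536903426262 F [-5.1943 -0.1276  1.5769] p [0.5755 0.0245 0.1622] w 0.013065543847533737 series [-0.1462  0.2171  0.097  -0.0362] [ 0.2181  0.0678 -0.0355 -0.0479]
```

View pics/crop6.png

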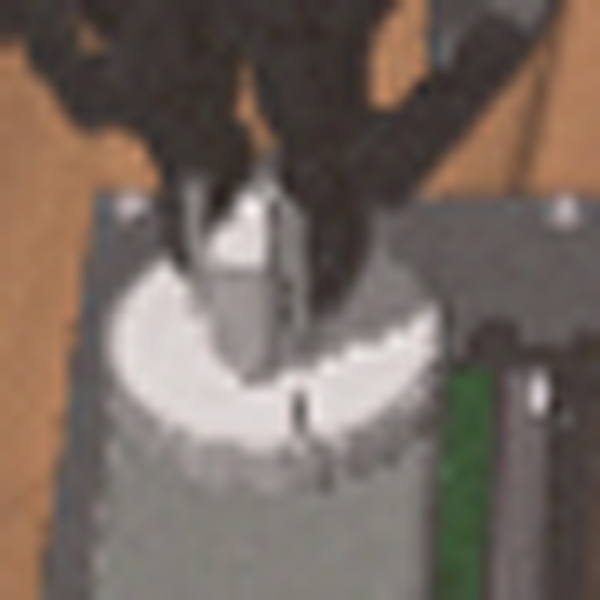

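servo_tool --pt "8 0 0 0 0.02" --pt "8 0 0 0 0.02" --pt "8 0 0 0 0.02"

```text
clock: 14.18
eef_pos: [0.5755, 0.0245, 0.1622]
tool_rot: [-0.593, 0.805, 0.0, -0.0]
ft_force: [-4.4, -0.5, 2.4]
grip_width: 0.0127
grasp_force: 59.2
```

```bash
python3 m.py
```

```text
t 14.32 q6 -1.2272044928427372 Mz 0.1108423624405483 0.05040758848069299 tau6 0.10500213014893234 0.04765457846692992 F [-4.8669 -0.5793  1.5254] p [0.5755 0.0245 0.1622] w 0.013188029482605466 series [0.0497 0.1733 0.1237 0.0733] [0.1848 0.1137 0.1019 0.0429]
```

servo_tool --pt "8 0 0 0 0.02" --pt "8 0 0 0 0.02" --pt "8 0 0 0 0.02"

```text
clock: 14.7
eef_pos: [0.5755, 0.0245, 0.1622]
tool_rot: [-0.569, 0.823, 0.0, -0.0]
ft_force: [-4.8, -0.9, 0.9]
grip_width: 0.0129
grasp_force: 59.2
```

```bash
python3 m.py
```

```text
t 14.85 q6 -1.167184276365983 Mz 0.11970470220351434 0.06944286958593392 tau6 0.10444174142321572 0.04738866327904086 F [-5.2457 -0.4562  1.6603] p [0.5755 0.0245 0.1622] w 0.012987601843914684 series [0.0497 0.1725 0.1229 0.0726] [0.2261 0.1346 0.0448 0.0734]
```

servo_tool --pt "8 0 0 0 0.02" --pt "8 0 0 0 0.02" --pt "8 0 0 0 0.02" --pt "8 0 0 0 0.02" --pt "8 0 0 0 0.02" --pt "8 0 0 0 0.02"

```text
clock: 15.6
eef_pos: [0.5755, 0.0245, 0.1622]
tool_rot: [-0.518, 0.855, 0.0, -0.0]
ft_force: [-4.7, -0.3, 1.3]
grip_width: 0.0128
grasp_force: 59.3
```

```bash
python3 m.py
```

```text
t 15.75 q6 -1.0473016505055748 Mz 0.1575014296376974 0.03199682463108554 tau6 0.13827017100993544 0.04756595851973988 F [-4.883  -0.4252  1.5583] p [0.5755 0.0245 0.1622] w 0.013450813471891896 series [0.0828 0.2063 0.1572 0.1068] [0.1946 0.183  0.1339 0.1186]
```

servo_tool --pt "8 0 0 0 0.02" --pt "8 0 0 0 0.02" --pt "8 0 0 0 0.02" --pt "8 0 0 0 0.02" --pt "8 0 0 0 0.02" --pt "8 0 0 0 0.02"

```text
clock: 16.5
eef_pos: [0.5755, 0.0245, 0.1622]
tool_rot: [-0.466, 0.885, 0.0, -0.0]
ft_force: [-5.7, -1.5, 0.6]
grip_width: 0.013
grasp_force: 59.4
```

```bash
python3 m.py
```

```text
t 16.65 q6 -0.9273867893692875 Mz 0.21366861115148433 0.030309775893767963 tau6 0.17365932930260897 0.04768632385707878 F [-5.0182 -1.0388  1.1838] p [0.5755 0.0245 0.1622] w 0.012806640277169046 series [0.1172 0.2413 0.1932 0.1429] [0.2458 0.2157 0.2286 0.1646]
```

servo_tool --pt "8 0 0 0 0.02" --pt "8 0 0 0 0.02" --pt "8 0 0 0 0.02"

```text
clock: 17.02
eef_pos: [0.5755, 0.0245, 0.1622]
tool_rot: [-0.439, 0.898, 0.0, -0.0]
ft_force: [-5.1, -0.4, 1.4]
grip_width: 0.0128
grasp_force: 59.4
```

```bash
python3 m.py
```

```text
t 17.18 q6 -0.8674027467252097 Mz 0.18289014713146184 0.056281572694555554 tau6 0.1913021842483431 0.04774125369312944 F [-5.0101 -0.745   1.367 ] p [0.5755 0.0245 0.1622] w 0.012820551524321877 series [0.1344 0.2588 0.2112 0.1609] [0.2713 0.1922 0.1361 0.132 ]
```

servo_tool --pt "8 0 0 0 0.02" --pt "8 0 0 0 0.02" --pt "8 0 0 0 0.02"

```text
clock: 17.55
eef_pos: [0.5755, 0.0245, 0.1622]
tool_rot: [-0.412, 0.911, 0.0, -0.0]
ft_force: [-5.3, 0.1, 1.6]
grip_width: 0.0129
grasp_force: 59.4
```

```bash
python3 m.py
```

```text
t 17.7 q6 -0.807452301952571 Mz 0.22307068912101044 0.0522249470179929 tau6 0.20911156316287816 0.04783054205433204 F [-5.4392 -0.5932  1.411 ] p [0.5755 0.0245 0.1622] w 0.012832553957843424 series [0.1516 0.2764 0.2294 0.1791] [0.3076 0.2185 0.1997 0.1666]
```

servo_tool --pt "18 0 0 0 0" --pt "30 0 0 0 0" --pt "40 0 0 0 0" --pt "40 0 0 0 0" --pt "40 0 0 -15 0" --pt "40 0 0 -30 0" --pt "40 0 0 -40 0" --pt "40 0 0 0 0"

```text
clock: 18.7
eef_pos: [0.5783, 0.0246, 0.2525]
tool_rot: [-0.412, 0.911, -0.002, 0.004]
ft_force: [-0.4, -0.1, -0.4]
grip_width: 0.0401
grasp_force: 0.0
```

```bash
python3 m.py; python3 -c "
from h import *
im,d=viewer.camera('side'); im=cv2.resize(im[150:250,260:360],(600,600),interpolation=cv2.INTER_CUBIC); save('crop7.png',im)"
```

```text
t 18.85 q6 -0.8066247340097518 Mz -8.756599532715008e-05 0.02741502612314919 tau6 2.2362387142038642e-06 3.624979746367328e-05 F [-0.4589  0.0744 -0.2401] p [0.5757 0.0245 0.2473] w 0.03983978205467694 series [ 0.0001 -0.     -0.      0.    ] [-0.0272 -0.0032 -0.015   0.0451]
```

View pics/crop7.png

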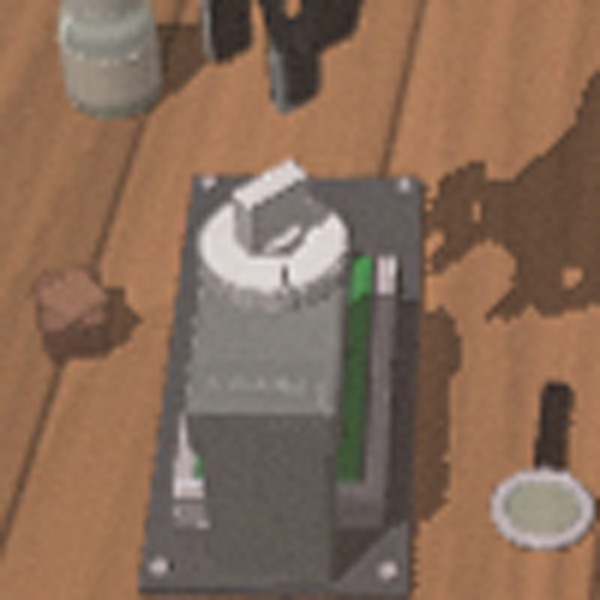

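The knob has turned, the gripper is clear, and the ring mark, at crop7 (285,275), is where it was. I'm handing it in.

```bash
python3 -c "
from h import *
print(bot.job_done())"
```

```text
the job is handed in; nothing more can be done
None
```

The tray is home against its stop, the knob is turned until the foot presses the coal at an estimated 10 to 14 N (from knob torque and angle, not measured directly), the ring mark looks unmoved, and the job is handed in; no verdict came back.

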